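# Put the printer's cleaning wand away and close its canister

### The arm

A 6-joint arm with a two-finger parallel gripper is mounted at the origin on the work surface. World frame = base frame: x ahead of the robot, y to its left, z up, the work surface at z = 0. Lengths are in mm, angles in rad, forces in N, time in s.
With the tool pointing down it reaches from about 225 to 875 mm from the base axis. Payload 3.4 kg.
Tool frame: the origin (TCP) lies on the centre line of the jaws, within the pads' length; the fingertips stand 11 mm ahead of it and the grasp point (between the pads) lies 8 mm behind it (robot.tip_reach is the distance from the TCP to the fingertips, in mm); z points along the fingers, y is the line along which they close (so a half turn about z gives the same grasp; the last joint's range is limited). The gripper opens to 85 mm and grips with 20 to 120 N. Pads are 22 mm wide; open, the fingers measure 114 mm over their backs; the gripper's body (76 mm by 85 mm) begins 54 mm behind the grasp point. The pads swing forward as they close: fully open they stand 13 mm farther back than shut.
Start: joints at [-1.345, 0.276, 1.505, -0, 1.361, -0.121], TCP at [195.437, -540.801, 242.328] pointing down, gripper open.
Joint ranges: [-2.89, 2.89], [-0.75, 2.08], [0.22, 2.7], [-1.18, 4.32], [0.11, 2.71], [-2.7, 2.7]. Speed limits (rad/s): [2.57, 2.57, 3.14, 3.14, 3.14, 3.14].

### API

Orientations are given as a rotation vector (axis times angle).
In Python, from workcell import robot gives the robot as it stands. Calls block until the motion is done:
- robot.reach(position, orientation): joint-space move of the TCP to a pose.
- robot.servo_line(position, orientation=None, max_speed=150, max_force=None): straight line of the TCP; orientation=None keeps the orientation; max_speed is the mean speed in mm/s. With max_force (N) it stops when the force on the tool has changed by that much, and returns True; else False.
- robot.movej(angles): joint-space move.
- robot.grip(opening, effort=None): finger opening in mm; effort is the grip in N (None keeps the last); returns when the fingers have stopped.
- robot.dwell(seconds).
- robot.inverse_kinematics(position, orientation): joint angles nearest the present ones, or None.
- robot.observe(): the state.
- robot.grab_frame(name): name is "scene" or "top"; returns a dict with "frame" (480x640x3 uint8, blue, green, red), "range_z" (480x640 float32, mm along the optical axis (not along the pixel's ray), 0 where there is no reading), "intrinsics" (3x3 intrinsics, pixels), "dist_coeffs" ([k1, k2, p1, p2, k3] as OpenCV has them; the pictures are not rectified), "R" (3x3) and "t" (3): a world point X has camera coordinates R X + t. Camera axes: x right, y down, z forward; pixel columns grow to the right and rows downward; lengths in mm; the calibration is good to about 2 mm. A picture is of the moment at which its call begins.
A pose or a line that the arm cannot do raises robot.PlanningError and nothing moves.
- robot.sign_off(): hands the job in; it is judged then, once.
Trained networks look in a picture, given as the dict that the camera call returned (one of the last four; its "shot" number tells which), for a name from the list of things; names that differ only in an ending like _2 or _b are one class to them, and where a whole thing is asked for, a point or a joint stands for the part that bears it (a point fixed in the world has none). Each returns a list of dicts, best first, with "confidence" (0 to 1); they miss things now and then, are a little off and sometimes report something else, mostly with a low value. They report only what shows in the picture. A call takes as long as a camera call. They do not tell look-alikes from the thing itself.
- robot.regions_of(target, picture): "region" (480x640 bool, what is visible of it) and "uv" ([column, row] in pixels, amid what is visible of it).
The state is a dict: "clock": time; "joint_positions": joint angles; "joint_velocities": joint speeds; "joint_torque": joint torques, N m; "tcp_pos": TCP position; "orientation": TCP orientation; "ft_force": force on the tool from outside, world axes, zero at the start; "wrist_torque": the same for the moment, N m; "width": finger opening in mm; "finger_force": force on a finger pad.
Only numpy, scipy, OpenCV 4.12 (cv2) and the standard library are available. Lean on these libraries where they do the work, as an engineer would, in place of code of your own. Each camera call takes 0.05 s, during which the arm holds its last target. There are 200 camera calls.

### The job

Put the printer's cleaning wand away: take it from its stand, push it all the way down the narrow tube inside the tall steel canister, then set the large steel cover on the canister so that it sits fully seated and level. Set the cover down gently, without letting it drop, and leave everything else on the table where it is.

Things in the scene. Friction and masses are not known exactly. Their poses are not given: they have to be found in the camera images.
- canister: Tall open round steel canister, fixed, upright; 88 mm outer diameter, 145 mm tall, wall 4 mm (bore 80 mm). In its middle stands a white tube, bore 10 mm, its mouth 90 mm above the table (55 mm below the rim), flared like a funnel to 20 mm over its top 14 mm. Origin: centre of the underside; z up.
- canister_rim (a point): Centre of the canister's mouth at rim height, 145 mm above the table; z up.
- tube_mouth (a point): Centre of the mouth of the tube inside the canister, 90 mm above the table; z up.
- follower (a joint): Stiff sliding stop in the tube. 0: up, its top 43 mm below the tube's mouth; a wand resting on it stands 22 mm above the canister's rim. Pushed with about 4 N it slides down, and stays where left. 0.035 m: fully down, wand home, its tip 12 mm and its top 132 mm above the table (13 mm below the rim). A wand not pushed home keeps the cover from seating.
- stand: Grey block, fixed, 45 mm (x) by 100 mm (y) by 60 mm tall, with two upright holes 10 mm wide and 50 mm deep in its top, 25 mm either side of the centre along its y; the wand stands in the hole at -y, the brush in the one at +y. Origin: centre of the underside; z up.
- wand: Cleaning wand, 120 mm long, about 40 g: round steel shaft, 8 mm diameter, with a rounded white tip, and at its top a round black grip, 16 mm diameter, 30 mm long (90 to 120 mm above the tip). Starts upright in the stand with a little play, tip 10 mm above the table. Origin: the tip; z runs along the wand to the grip.
- cover: Canister's own cover, the larger of two: round steel plate 96 mm across, 4 mm thick; below it a locating disc 73 mm across, 8 mm deep, that drops into the bore; above it a round black knob, 20 mm diameter, 12 to 36 mm above the origin. About 0.18 kg. Origin: underside centre of the disc, 8 mm below the plate (seated: 8 mm below the rim); z up through the knob. Starts on the table, knob up.
- small_cover: Bystander: a smaller cover of the same make, plate 76 mm across, total height 36 mm, knob up, lying on the table. Origin: centre of the underside.
- small_pot: Bystander: empty open steel pot, 68 mm diameter, 110 mm tall. Origin: centre of the underside.
- brush: Bystander: small flat-headed brush upright in the stand's other hole; 8 mm shaft, black head 8 by 22 mm across, its top 121 mm above the table as it stands. Origin: the shaft's lower end.
- mug: Bystander: white mug, 80 mm diameter, 95 mm tall, handle at its +y. Origin: centre of the underside.
- cleaner: Bystander: white bottle with black cap, 60 mm diameter, 170 mm tall. Origin: centre of the underside.
- glue: Bystander: white glue stick standing upright, 28 mm diameter, 95 mm tall, close beside the large cover. Origin: centre of the underside.
- tape: Bystander: clear tape roll lying flat, 56 mm diameter, 19 mm high. Origin: centre of the underside.
- stapler: Bystander: black stapler lying along its x, 150 by 38 mm, 50 mm high. Origin: centre of the underside.
- bookend: Dark steel bookend, fixed: upright plate 120 mm wide along its y, 3 mm thick, 170 mm tall, its thin foot reaching 100 mm towards its -x. Origin: bottom of the upright plate.
Things that resemble listed ones, but are neither listed nor needed, are in the scene too. What is shaped like the wand but red is not meant. Leave any purple look-alike of the canister alone.

How it is judged:
By the outcome, as a careful person would: the job done as asked, in the order asked, and still so for the second after the job is handed in, with the robot touching nothing.
It also fails if it takes over 72 s, if anything falls off the work surface, if the arm or the gripper's body presses on something with over 40 N, if the wrist force passes 120 N, or if a joint passes its speed limit or range.

## Working session

There is one attempt and no reset: what is moved stays moved. The work goes in short steps, each a Python script; the robot and the scene stay as the last script left them, time stands still between calls to the robot, and variables do not carry over. Pictures are saved under pics/ and viewed, at most 10 in all, crops included, and the job is handed in when it is done.

```bash
ls; mkdir -p pics
cat > h.py <<'E'
import numpy as np, cv2
from workcell import robot
def cloud(p):
    z=p["range_z"].astype(float); v,u=np.mgrid[0:480,0:640]
    n=cv2.undistortPoints(np.stack([u.ravel(),v.ravel()],1).astype(np.float64).reshape(-1,1,2),np.array(p["intrinsics"],float),np.array(p["dist_coeffs"],float)).reshape(480,640,2)
    c=np.dstack([n[...,0]*z,n[...,1]*z,z]); X=(c-np.array(p["t"]))@np.array(p["R"])
    X[z<=0]=np.nan
    return X
E
python3 - <<'E'
from h import *
np.set_printoptions(precision=1,suppress=True)
for n in ["scene","top"]:
    p=robot.grab_frame(n); cv2.imwrite(f"pics/{n}0.png",p["frame"]); X=cloud(p)
    np.save(f"{n}0.npy",X)
    print(n,"cam",-np.array(p["R"]).T@np.array(p["t"]))
    for t in ["canister","stand","wand","cover","small_cover","brush","glue","small_pot","cleaner","bookend","mug"]:
        for r in robot.regions_of(t,p):
            if r["confidence"]<.3: continue
            q=X[r["region"]]; q=q[~np.isnan(q[:,0])]
            if len(q)==0: continue
            print(t,round(r["confidence"],2),np.round(r["uv"]),"n",len(q),"med",np.median(q,0),"lo",np.percentile(q,3,0),"hi",np.percentile(q,97,0))
print(robot.observe()["clock"])
E
```

```text
pics
scene cam [1088.4  754.6  772.6]
canister 0.78 [288. 265.] n 3105 med [624.8  26.8 100.5] lo [574.5 -38.5  14.8] hi [656.6  45.4 144.3]
canister 0.58 [212. 292.] n 3805 med [781.4  19.4  97.9] lo [735.6 -50.4   6.3] hi [816.8  34.  145. ]
stand 0.82 [410. 344.] n 2260 med [543.7 282.5  49.5] lo [503.8 227.9   3.2] hi [559.3 323.9  62.5]
wand 0.66 [403. 306.] n 239 med [537.  249.4 109.7] lo [459.3 172.7   2.1] hi [542.1 255.  131.6]
wand 0.63 [433. 293.] n 235 med [458.9 249.3  98.1] lo [356.4 169.7   0.2] hi [464.6 255.6 121.8]
cover 0.71 [372. 294.] n 1006 med [482.9 116.2  12.1] lo [438.9  73.7   9. ] hi [521.  153.1  34.8]
small_cover 0.76 [315. 239.] n 222 med [ 464.9 -113.1   12. ] lo [ 440.3 -141.5    7.6] hi [487.5 -88.1  36.8]
brush 0.65 [425. 320.] n 211 med [526.7 298.8 105.5] lo [520.6 288.4  64.9] hi [530.1 307.1 122.6]
glue 0.74 [408. 266.] n 561 med [407.2 133.9  56.2] lo [389.2 116.2   1.4] hi [413.5 141.2  95.6]
small_pot 0.97 [255. 196.] n 1391 med [ 513.8 -289.9   66.5] lo [ 436.7 -427.1   -0.6] hi [ 539.4 -276.8  109.4]
cleaner 0.78 [207. 230.] n 1192 med [ 7
[... 1181 characters left out ...]
.3 268.   58.5] lo [499.2 223.4   0.9] hi [554.9 319.4  65.9]
small_pot 0.79 [458. 243.] n 862 med [ 505.6 -317.8   46.5] lo [ 472.8 -340.4    0.7] hi [ 534.6 -278.5  112. ]
small_pot 0.4 [328. 193.] n 1372 med [618.5   2.8  49. ] lo [568.6 -35.4   1.1] hi [651.4  41.4 147.3]
cleaner 0.89 [408. 160.] n 714 med [ 681.9 -183.6  112.1] lo [ 664.2 -224.8   -1.4] hi [ 719.9 -160.6  172.8]
bookend 0.7 [427. 345.] n 2079 med [ 257.8 -243.2    2.5] lo [ 207.1 -301.3   -4. ] hi [ 311.1 -187.5  167.9]
bookend 0.41 [200. 315.] n 1041 med [318.6 304.7  48.1] lo [255.6 272.6   7.8] hi [380.7 338.1  55.1]
mug 0.56 [265. 162.] n 1088 med [693.  156.1  22.9] lo [647.6 114.   -0.2] hi [722.3 192.5  96.7]
1.2
```

View pics/scene0.png

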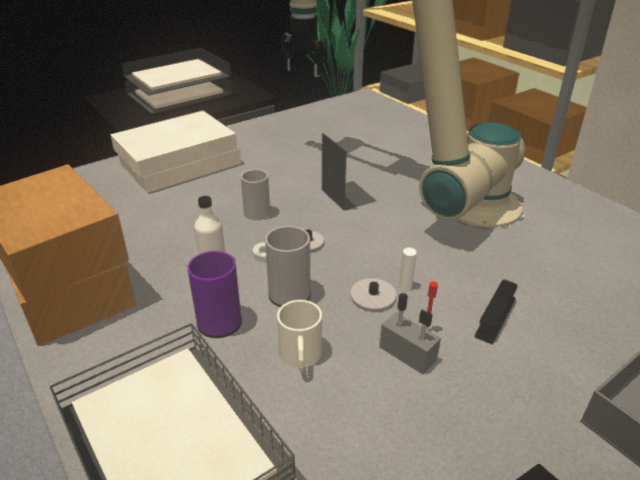

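View pics/top0.png

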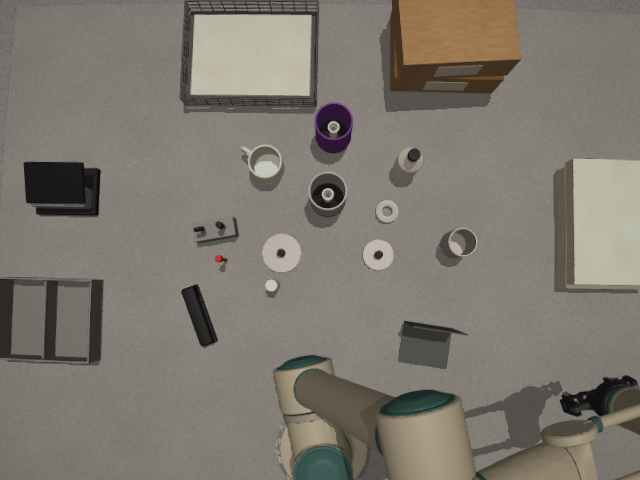

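The two pictures show these look-alikes:
- **Wand:** the black-gripped one is at scene (403,300) / top (220,225) in the stand's -y hole. The brush is at scene (425,318), and the red look-alike at scene (433,290) / top (220,259).
- **Canister:** the steel one is at scene (288,265) / top (327,193), the purple one at scene (214,292) / top (333,127).
- **Cover:** the large one is at scene (372,293) / top (281,253), the small one at top (378,254).

My choice is the black round grip, the steel canister and the large cover.

```bash
cat >> h.py <<'E'
from scipy.optimize import least_squares
def circ(q,c0,r=None):
    q=q[:,:2]
    f=(lambda s:np.hypot(*(q-s[:2]).T)-(r or s[2]))
    x0=list(c0)+([] if r else [40.])
    s=least_squares(f,x0,loss='soft_l1',f_scale=1.)
    return np.round(s.x,1),len(q),round(float(np.median(abs(s.fun))),2)
def near(X,c,R,z0,z1):
    q=X.reshape(-1,3); q=q[~np.isnan(q[:,0])]
    return q[(np.hypot(q[:,0]-c[0],q[:,1]-c[1])<R)&(q[:,2]>z0)&(q[:,2]<z1)]
E
python3 - <<'E'
from h import *
np.set_printoptions(precision=1,suppress=True)
for n in ["scene","top"]:
    X=np.load(n+"0.npy"); print(n)
    q=near(X,(611,3),56,140,151); print("rim",circ(q,(611,3)),circ(q,(611,3),42),"z",np.median(q[:,2]))
    q=near(X,(611,3),25,80,100); print("tube",q.mean(0) if len(q) else 0,np.ptp(q,0) if len(q) else 0,len(q))
    q=near(X,(611,3),48,20,135)
    q=q[np.hypot(q[:,0]-611,q[:,1]-3)>36]
    if n=="scene": print("canwall",circ(q,(611,3),44))
    q=near(X,(477,112),60,8,16); mm=(q.max(0)+q.min(0))/2; print("plate",len(q),q.mean(0),mm,"ext",np.ptp(q,0), "1-99 mid",(np.percentile(q,1,0)+np.percentile(q,99,0))/2)
    q=near(X,(477,112),30,22,40); print("knob",len(q),q.mean(0),circ(q,(477,112),10)); q=q[q[:,2]>32]; print(" top",q.mean(0),len(q))
    q=near(X,(533,249),20,103,138); print("grip",len(q),q.mean(0),np.percentile(q,[2,98],axis=0),circ(q,(533,249),8)); q=q[q[:,2]>126]; print(" top",q.mean(0),len(q))
    q=near(X,(533,249),15,66,96); 
    if len(q)>3: print("shaft",len(q),q.mean(0),circ(q,(533,249),4))
    q=near(X,(527,274),60,56,63); print("standtop",cv2.minAreaRect(q[:,:2].astype(np.float32)),q.mean(0))
im=cv2.imread("pics/scene0.png")[250:350,360:460]; a=cv2.resize(im,(400,400),interpolation=cv2.INTER_CUBIC)
im=cv2.imread("pics/top0.png")[200:280,180:260]; b=cv2.resize(im,(400,400),interpolation=cv2.INTER_CUBIC)
cv2.imwrite("pics/crop.png",np.hstack([a,b]))
E
```

```text
scene
rim (array([613.6,   2.5,  41.8]), 307, 1.06) (array([613.6,   2.5]), 307, 1.05) z 143.57407936066647
tube 0 0 0
canwall (array([612.9,   1.4]), 2526, 1.21)
plate 963 [480.4 114.   11.8] [478.  111.   11.9] ext [99.  97.1  7.8] 1-99 mid [478.2 111.4  11.9]
knob 85 [480.3 113.7  32.4] (array([477.1, 110.3]), 85, 1.49)
 top [479.1 112.4  35.1] 56
grip 147 [537.1 249.4 120.3] [[528.2 240.9 103.7]
 [542.3 255.5 131.8]] (array([533.6, 246.4]), 147, 0.95)
 top [535.7 247.6 130. ] 56
shaft 53 [536.1 248.9  81.4] (array([534. , 247.1]), 53, 0.71)
standtop ((529.1832275390625, 271.65618896484375), (49.33306121826172, 103.61100769042969), 12.485990524291992) [531.4 275.2  60.4]
top
rim (array([611.3,   2.5,  41.8]), 212, 1.11) (array([611.3,   2.5]), 212, 1.06) z 144.72339110514173
tube [612.    2.3  88.1] [27.3 25.8 15.2] 80
plate 886 [474.9 113.5  11.9] [475.8 110.8  12. ] ext [ 93.7 107.7   7.9] 1-99 mid [475.3 113.1  12. ]
knob 56 [475.4 112.5  34.5] (array([477.1, 112.7]), 56, 2.66)
 top [474.7 112.5  36. ] 45
grip 45 [531.5 247.3 126.1] [[524.6 242.  106.5]
 [539.  254.1 134.2]] (array([531.7, 250.5]), 45, 1.45)
 top [532.2 248.  130. ] 31
standtop ((527.1265258789062, 273.7662353515625), (45.45897674560547, 99.45634460449219), 11.073395729064941) [526.6 271.4  59.5]
```

View pics/crop.png

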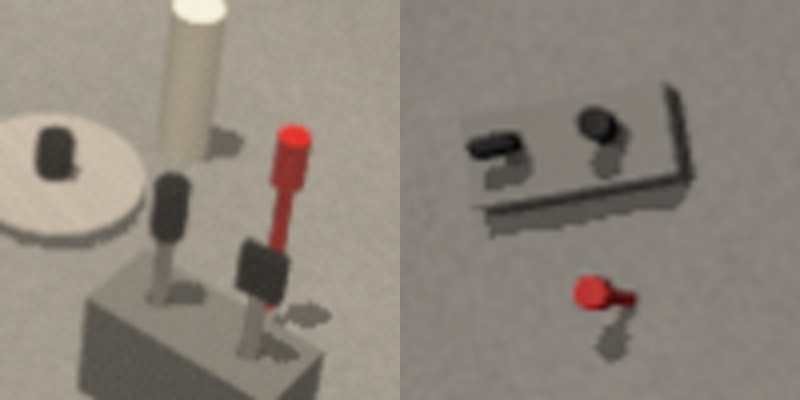

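Crop check: the black round grip (left half, about (170,205)) sits in the near-canister hole of the stand. The flat-headed brush is at (262,268), and the red look-alike stands outside the stand. The choice holds, so I'm grasping now.

```bash
cat >> h.py <<'E'
from scipy.spatial.transform import Rotation as Ro
def down(yaw):
    """tool down, closing direction at yaw from world x; picks the half turn with the smaller joint-6 angle"""
    y=np.array([np.cos(yaw),np.sin(yaw),0]); z=np.array([0,0,-1.])
    return [Ro.from_matrix(np.column_stack([np.cross(s*y,z),s*y,z])).as_rotvec() for s in (1,-1)]
def best(pos,yaw):
    o=[(abs(j[5]),k) for k,r in enumerate(down(yaw)) if (j:=robot.inverse_kinematics(pos,r)) is not None]
    print("ik",o); return down(yaw)[min(o)[1]]
def st():
    s=robot.observe(); print("t",round(s["clock"],2),"tcp",np.round(s["tcp_pos"],1),"w",round(s["width"],1),"F",np.round(s["ft_force"],1),"ff",np.round(s["finger_force"],1)); return s
E
python3 - <<'E'
from h import *
W=[532.8,247.5]; o=best(W+[180],0.16)
robot.grip(44,40)
robot.reach(W+[220],o); st()
robot.servo_line(W+[108],max_speed=120,max_force=15); st()
robot.grip(5,40); st()
print(robot.servo_line(W+[273],max_speed=120)); st()
p=robot.grab_frame("scene"); cv2.imwrite("pics/held.png",p["frame"][100:340,240:560])
E
```

```text
ik [(np.float64(0.15646042522846892), 0)]
t 4.69 tcp [533.2 246.7 220. ] w 44.1 F [-0.6 -0.1  0.2] ff 0.0
t 5.78 tcp [533.4 247.7 108.7] w 44.3 F [-0.5 -0.5 -0.4] ff 0.0
t 6.14 tcp [533.2 247.7 108.8] w 15.3 F [-0.9 -0.3  3.4] ff 38.9
False
t 7.67 tcp [532.4 247.3 272.1] w 14.9 F [-0.2 -0.8 -0.3] ff 39.0
```

View pics/held.png

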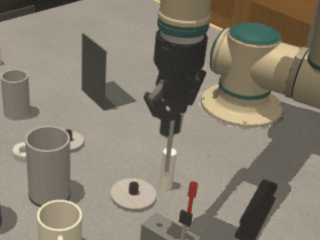

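The wand is held upright and clear of the stand (crop about (172,140)). Next I'll carry it over the canister and measure its offset from the rim with both cameras.

Run:
```python
from h import *
np.set_printoptions(precision=1,suppress=True)
C=[612.3,2.3]; robot.reach(C+[273],best(C+[273],0.)); robot.dwell(.3); s=st()
for n in ["scene","top"]:
    p=robot.grab_frame(n); X=cloud(p); print(n)
    q=near(X,C,56,140,151); q=q[np.hypot(q[:,0]-C[0],q[:,1]-C[1])>34]; print("rim",circ(q,C,42))
    for a,b in [(172,195),(195,218),(218,240)]:
        q=near(X,C,20,a,b)
        if len(q)>4: print((a,b),len(q),q.mean(0),circ(q,C,4))
    q=near(X,C,20,155,250); print("lowest",np.sort(q[:,2])[:5] if len(q) else 0)
    if n=="scene": cv2.imwrite("pics/over.png",cv2.resize(p["frame"][120:320,200:380],None,fx=3,fy=3))
```

```text
ik [(np.float64(0.10983011068602622), 0)]
t 9.03 tcp [612.1   3.6 273.2] w 14.5 F [-0.4  0.2 -0.9] ff 39.0
scene
rim (array([613.7,   2.6]), 309, 1.28)
(172, 195) 39 [614.2   6.4 185.9] (array([612.6,   4.6]), 39, 0.59)
(195, 218) 38 [614.7   6.9 206.8] (array([612.7,   4.7]), 38, 0.63)
(218, 240) 40 [614.1   6.9 228.3] (array([612.9,   4.8]), 40, 1.0)
lowest [175.5 175.6 177.7 177.8 179.6]
top
rim (array([611.6,   2.5]), 133, 1.07)
lowest 0
```

View pics/over.png

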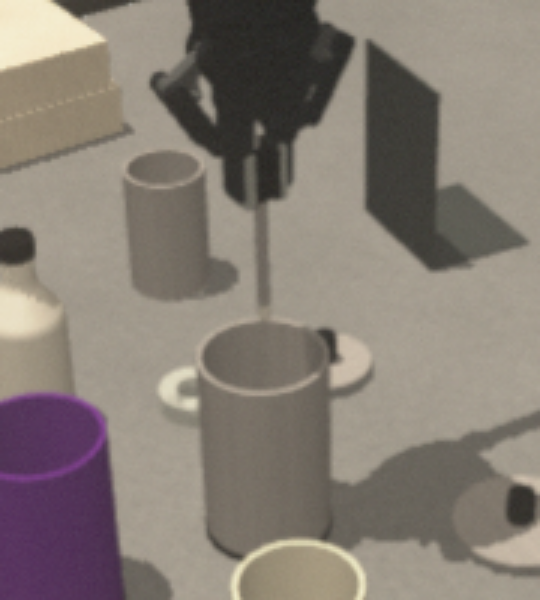

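The wand hangs plumb above the canister mouth (crop: tip at (263,315), rim ellipse centre about (264,357)). In the scene camera it is about (-1, +2) mm off the rim centre. I'll correct that and insert with a force guard.

Run:
```python
from h import *
G=np.array([612.9,1.7]); 
def cmd(z,**k):
    r=robot.servo_line([*c,z],**k); s=st(); print(r); return r,s
c=G+[0,-1.2]
r,s=cmd(205,max_speed=100)
c=c+G-np.array(s["tcp_pos"][:2])
r,s=cmd(195,max_speed=60); c=c+0.7*(G-np.array(s["tcp_pos"][:2]))
r,s=cmd(152,max_speed=40,max_force=5)
if not r:
    r,s=cmd(109.5,max_speed=25,max_force=25)
```

```text
t 9.96 tcp [6.134e+02 4.000e-01 2.056e+02] w 14.8 F [-0.  -0.6  0. ] ff 39.0
False
t 10.28 tcp [612.1   1.9 194.7] w 14.9 F [ 0.4 -0.6 -0.1] ff 39.0
False
t 11.5 tcp [613.1   1.5 152.3] w 14.3 F [ 0.1 -0.4 -0.8] ff 39.0
False
t 13.35 tcp [613.2   1.5 110.6] w 14.8 F [-1.5 -1.4  8.6] ff 39.8
False
```

Run:
```python
from h import *
s=robot.observe(); c=[612.9,1.7]
print(robot.servo_line(c+[106],max_speed=15,max_force=18)); st()
robot.dwell(.2); st()
robot.grip(36); robot.dwell(.2); st()
robot.servo_line(c+[240],max_speed=150); st()
# clear the camera view, go over the cover
o=best([476.7,111.8,200],0.6)
robot.reach([476.7,111.8,180],o); robot.dwell(.2); st()
np.set_printoptions(precision=1,suppress=True)
for n in ["top","scene"]:
    p=robot.grab_frame(n); X=cloud(p)
    q=near(X,(612.5,2),14,100,170); print(n,len(q),q.mean(0) if len(q) else 0,np.percentile(q[:,2],[5,50,95]) if len(q) else 0)
    q=near(X,(612,2),30,85,99); print(len(q))
    q=near(X,(612,2),56,140,151); print("rim",circ(q,(612,2),42))
    cv2.imwrite(f"pics/ins_{n}.png",cv2.resize(p["frame"][150:240,280:380] if n=="top" else p["frame"][210:310,240:340],None,fx=4,fy=4))
    np.save(f"{n}1.npy",X)
```

```text
True
t 13.59 tcp [613.4   1.3 110.6] w 14.6 F [-0.9  0.5  6.8] ff 39.6
t 13.79 tcp [613.4   1.3 110.7] w 14.9 F [-1.9 -0.2  6.5] ff 39.6
t 14.33 tcp [612.6   1.5 112.6] w 35.9 F [-5.7  0.8 16.1] ff 13.9
t 15.35 tcp [612.2   1.8 238.6] w 36.1 F [-0.2  0.3 -0.4] ff 0.0
ik [(np.float64(0.5118516325281464), 0), (np.float64(2.6297410210616468), 1)]
t 16.32 tcp [478.6 111.1 180.4] w 36.2 F [-0.5 -0.2  0.1] ff 0.0
top 46 [607.9   0.5 130.1] [116.3 131.6 136.7]
51
rim (array([611.4,   2.5]), 214, 1.12)
scene 75 [612.2   2.  126.7] [117.3 128.  133.2]
0
rim (array([613.8,   2.4]), 296, 1.24)
```

View pics/ins_top.png

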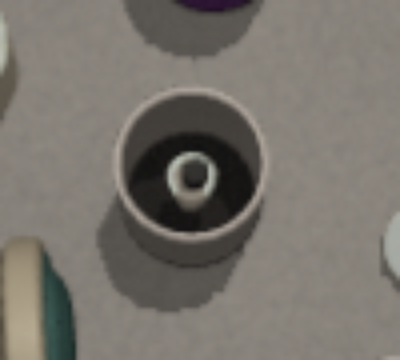

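The wand's black grip shows inside the tube, top view crop (195,175). Its measured top is about 132 mm, which looks home. The fingers met some force on opening, so I'll confirm with a guarded push from above using closed fingers.

Run:
```python
from h import *
np.set_printoptions(precision=1,suppress=True)
X=np.load("top1.npy"); q=near(X,(611,2),9,120,140); print(len(q),q.mean(0),np.median(q[:,2]))
c=[612.9,1.7]; o=best(c+[240],0.)
robot.grip(0,30); robot.reach(c+[220],o)
robot.servo_line(c+[155],max_speed=120,max_force=10); robot.dwell(.1); st()
print(robot.servo_line(c+[137],max_speed=25,max_force=15)); st()
print(robot.servo_line(c+[230],max_speed=150))
robot.grip(40,40)
C=[476.7,111.8]; robot.reach(C+[120],best(C+[120],0.6)); robot.dwell(.2); st()
```

```text
36 [609.1   1.  132.3] 132.07016223134417
ik [(np.float64(0.11070141985379145), 0)]
t 18.39 tcp [613.5   1.9 156.2] w 0.1 F [-0.1 -0.9 -0.3] ff 0.0
True
t 18.94 tcp [614.1   1.5 142.9] w -0.3 F [-0.6  0.2  5.9] ff 2.7
False
ik [(np.float64(0.5118516325281464), 0), (np.float64(2.6297410210616476), 1)]
t 21.18 tcp [478.8 111.2 120.8] w 40.2 F [-0.4  0.4  0.2] ff 0.0
```

Contact came at a tip height of 131.9 mm, so the wand is home (132). Next is the cover.

Run:
```python
from h import *
np.set_printoptions(precision=1,suppress=True)
C=[476.4,111.3]
print(robot.servo_line(C+[60],max_speed=120)); s=st()
print(robot.servo_line(C+[26],max_speed=50,max_force=8)); st()
robot.grip(10,70); robot.dwell(.2); st()
print(robot.servo_line(C+[200],max_speed=120)); st()
G=[612.9,1.7]
robot.reach(G+[200],best(G+[200],0.6)); robot.dwell(.4); s=st(); np.save("tcp2.npy",s["tcp_pos"])
for n in ["scene","top"]:
    p=robot.grab_frame(n); X=cloud(p); np.save(n+"2.npy",X)
    q=near(X,G,56,140,151); q=q[np.hypot(q[:,0]-G[0],q[:,1]-G[1])>34]; print(n,"rim",circ(q,G,42))
    q=near(X,G,60,170,195); print(len(q),q.mean(0),np.percentile(q,[1,50,99],axis=0))
    if n=="scene": cv2.imwrite("pics/cov.png",cv2.resize(p["frame"][130:310,200:380],None,fx=3,fy=3))
```

```text
False
t 21.83 tcp [477.  111.2  60.3] w 39.8 F [-0.1 -0.8 -0.4] ff 0.0
False
t 22.67 tcp [476.6 111.3  26. ] w 40.1 F [-0.   0.2  0.3] ff 0.0
t 23.19 tcp [476.8 111.3  26.6] w 17.8 F [-0.9 -0.1  6. ] ff 68.6
False
t 24.79 tcp [475.9 111.3 199.3] w 17.0 F [-0.1  0.7 -2.3] ff 68.4
ik [(np.float64(0.7107014198537911), 0), (np.float64(2.430891233736002), 1)]
t 25.93 tcp [612.5   2.4 200.4] w 17.6 F [ 1.3 -0.2 -1.4] ff 68.4
scene rim (array([613.6,   2.4]), 196, 1.14)
945 [617.5  11.6 185.7] [[567.7 -40.9 182. ]
 [622.   14.3 185.7]
 [659.3  50.1 192.5]]
top rim (array([608.6,   4.2]), 2, 0.0)
461 [589.2  14.9 185.4] [[564.3 -39.1 179.3]
 [588.2  19.1 185.4]
 [626.1  50.5 191.7]]
```

View pics/cov.png

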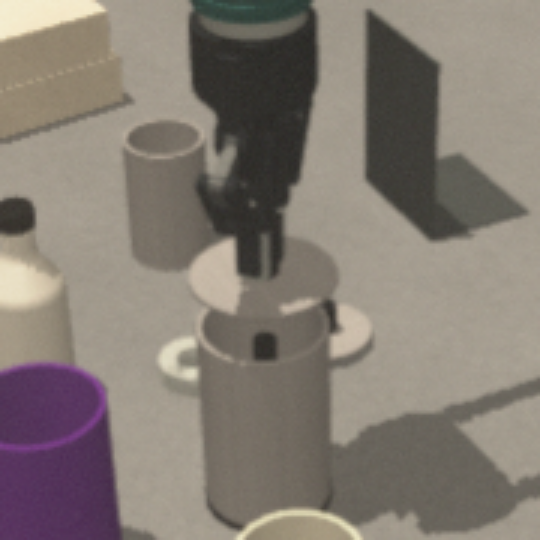

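The cover is held over the canister (crop: plate centre about (264,277), rim centre about (264,330)) and the black wand top shows below the rim at (265,346). I'll fit the plate's outline and tilt.

Run:
```python
from h import *
np.set_printoptions(precision=2,suppress=True)
print(np.load("tcp2.npy"))
for n in ["scene","top"]:
    X=np.load(n+"2.npy"); q=near(X,(613,2),58,178,194)
    A=np.c_[q[:,:2]-[613,2],np.ones(len(q))]; s=least_squares(lambda k:A@k-q[:,2],[0,0,185],loss='soft_l1').x; print(n,"plane",s)
    h=cv2.convexHull(q[:,:2].astype(np.float32)).reshape(-1,2); print("hull",circ(h,(613,2),48),circ(h,(613,2)))
    print("same for cover on table:",end="")
    X=np.load(n+"0.npy"); q=near(X,(477,111.5),58,7,16); h=cv2.convexHull(q[:,:2].astype(np.float32)).reshape(-1,2); print(circ(h,(477,111)))
    a=[]
    for k in "012":
        X=np.load(n+(k if k!="1" else "1")+".npy"); q=near(X,(613,2),56,138,151)
        q=q[np.hypot(q[:,0]-613,q[:,1]-2)>36]; h=cv2.convexHull(q[:,:2].astype(np.float32)).reshape(-1,2)
        if len(h)>5: print("rimhull",k,circ(h,(613,2),45),circ(h,(613,2)))
```

```text
[612.53   2.37 200.39]
scene plane [ -0.    -0.   185.69]
hull (array([613.1,   3.9]), 30, 0.56) (array([613.2,   4.1,  47.7]), 30, 0.39)
same for cover on table:(array([477.6, 111.1,  48.1]), 31, 0.66)
rimhull 0 (array([612.8,   1.5]), 26, 0.87) (array([612.9,   1.7,  44.5]), 26, 0.53)
rimhull 1 (array([613.3,   1.7]), 33, 0.85) (array([613.4,   2. ,  44.6]), 33, 0.63)
rimhull 2 (array([613.7,   2.2]), 27, 0.88) (array([614. ,   3.4,  43.7]), 27, 0.57)
top plane [ -0.01   0.   185.15]
hull (array([611.5,   4.1]), 22, 0.21) (array([610.2,   4.8,  46.7]), 22, 0.29)
same for cover on table:(array([475.1, 113.4,  47.8]), 24, 0.39)
rimhull 0 (array([611.5,   1.9]), 39, 1.44) (array([611.6,   2.4,  43.5]), 39, 0.25)
rimhull 1 (array([611.2,   3.1]), 39, 1.39) (array([611.7,   2.6,  43.5]), 39, 0.25)
```

The plate is level and about 1.9 mm off in y in both cameras. I'll correct that and lower it under a force guard; seated should be at TCP z ≈ 163.6.

Run:
```python
from h import *
G=np.array([612.7,0.5]); c=G.copy()
robot.servo_line([*c,178],max_speed=60); robot.dwell(.3)
for i in range(2):
    m=np.mean([robot.observe()["tcp_pos"][:2] for _ in range(1)],0); e=G-m; print("err",np.round(e,2))
    if np.hypot(*e)<.8: break
    c=c+.6*e; robot.servo_line([*c,178],max_speed=30); robot.dwell(.2)
print(robot.servo_line([*c,168],max_speed=25,max_force=5)); st()
print(robot.servo_line([*c,161.5],max_speed=10,max_force=6)); st()
```

```text
err [-0.21  0.01]
False
t 27.39 tcp [6.126e+02 5.000e-01 1.678e+02] w 17.7 F [-0.2  0.5 -1.5] ff 68.4
True
t 27.89 tcp [6.127e+02 5.000e-01 1.636e+02] w 17.6 F [-0.   1.   5.4] ff 68.9
```

Contact came exactly at 163.6, so I'm releasing, retreating and checking.

Run:
```python
from h import *
np.set_printoptions(precision=3,suppress=True)
robot.grip(40,20); robot.dwell(.2); s=st()
p=s["tcp_pos"]; robot.servo_line([612.7,0.5,260],max_speed=120); st()
robot.reach([400,-120,260],best([400,-120,260],0.)); robot.dwell(.3); st()
for n in ["scene","top"]:
    p=robot.grab_frame(n); X=cloud(p); q=near(X,(613,1),58,142,158)
    A=np.c_[q[:,:2]-[613,1],np.ones(len(q))]; k=least_squares(lambda k:A@k-q[:,2],[0,0,149],loss='soft_l1').x
    h=cv2.convexHull(q[:,:2].astype(np.float32)).reshape(-1,2); print(n,"plane",k,circ(h,(613,2),48))
    q=near(X,(613,1),14,170,190); print("knob top",len(q),np.median(q[:,2]) if len(q) else 0)
    if n=="scene": cv2.imwrite("pics/end.png",p["frame"])
```

```text
t 28.44 tcp [611.9   0.6 162.2] w 39.9 F [ 0.4 -0.2 -0. ] ff 0.0
t 29.41 tcp [612.1   0.5 259.1] w 39.8 F [ 0.6  0.8 -0.4] ff 0.0
ik [(np.float64(0.45841422500119), 0), (np.float64(2.6831784285886027), 1)]
t 30.68 tcp [ 400.8 -119.8  259.8] w 40.0 F [ 0.1 -0.5 -0.4] ff 0.0
scene plane [ -0.001  -0.    148.806] (array([613.1,   1.9]), 29, 0.72)
knob top 55 172.29992337971294
top plane [ -0.005   0.    148.652] (array([611.3,   2.6]), 43, 0.47)
knob top 55 173.44504621986175
```

View pics/end.png

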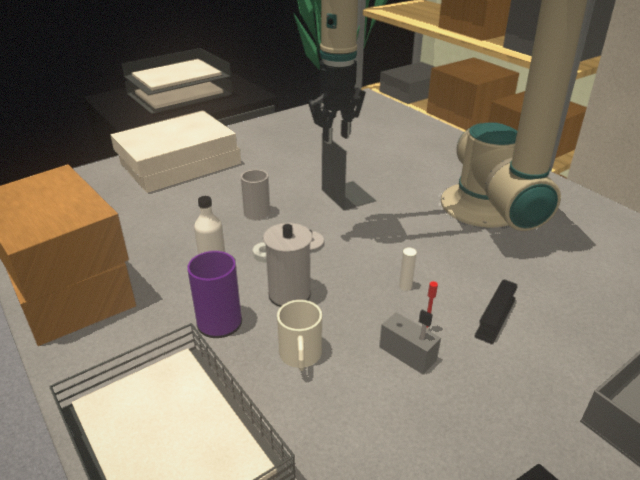

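The cover sits level on the steel canister (scene (288,240)), with its plate top at 148.7 mm against the expected 149. The other objects look unmoved, so I'm handing in.

```bash
python3 -c "
from workcell import robot
print(robot.sign_off())"
```

```text
the job is handed in; nothing more can be done
None
```

The wand is fully down the tube (top measured at 132 mm) and the large cover sits seated and level on the steel canister; I handed the job in at about 31 s, and the other objects look unmoved in the last picture.

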